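Read the clot test: unhood the block heater, draw the capped tube and tip it

TASK

Read the coagulase clot test: lift the clear hood off the small block heater and set it down, not drop it, upright on the free worktop. Then draw the capped tube straight up out of its bore until it is clear, leaving the two open control tubes standing in theirs and everything else where it is. Without shaking or flicking it, tip the capped tube to about 60 degrees from upright, cap end still the higher, and finish while holding it so, still in the gripper, with every part of it at least 15 cm above the worktop.

Things in the scene. Friction and masses are not known exactly. Their poses are not given: they have to be found in the camera images.
- block_heater: small white dry-block heater, fixed, 170 x 170 mm, deck 64 mm high; origin at the centre of its underside on the worktop, z up, its sloped key panel on the -x side (towards the robot). A bored aluminium block stands 12 mm proud of the deck (see block_top); the three tubes stand in its bores at (x, y) = (+2, +40), (+42, 0) and (+2, -40) mm, any tube in any of these three.
- block_top (a point): centre of the block's top face, 76 mm above the worktop, at the heater's x = +22 mm, y = 0; axes as the heater's. The block is 86 mm (x) by 126 mm (y) with six vertical round bores, 18 mm wide and 46 mm deep, at x = -20 and +20 mm, y = -40, 0 and +40 mm from here
- hood: loose clear plastic hood with grey rim, box open below, 100 (x) x 140 (y) x 80 mm high, walls 4 mm, 165 to 290 g; origin at the centre of its rim's plane, z up. It sits on the heater's deck round the block and over the tubes; the tallest ends 67 mm above its rim, so lift it 70 mm or more before going sideways. A black bar pull, 14 (x) x 60 (y) x 34 mm high, stands on top: pinch it across x
- hood_pull (a point): grasp point in the hood's bar pull, on its middle, 22 mm above the hood's top plate (102 mm above the rim)
- capped_tube: the only one of the three tubes with a cap, and the tallest: 101 mm long, glass 16 mm wide, pale ribbed cap 18 mm wide over its top 25 mm (fixed on), 16 to 26 g; origin at the middle of its closed lower end, z towards the cap. In its bore the lower end is 30 mm above the worktop, the cap from 106 to 131 mm; about 1 mm play all round
- tube_cap (a point): grasp point on the axis inside the cap, 89 mm from the tube's lower end
- control_1: open glass control tube, 84 mm long, 17 mm wide, no cap, standing in a bore of the heater (its rim 114 mm above the worktop); origin at its lower end, z towards its mouth. To be left standing.
- control_2: second open glass control tube, the same as control_1. To be left standing.
- free_bench (a point): fixed point on the worktop (z = 0), to the robot's right of the heater; the worktop is clear in every start for at least 90 mm to both sides (y) and 80 mm ahead and behind (x) of it
- pipette: bystander: pipette lying on the worktop to the left, 228 mm long along its y, 26 mm wide, 37 mm high, origin under its middle
- tally_counter: bystander: metal hand tally counter, 51 x 75 x 25 mm, origin under its middle
- strip_jar: bystander: white test-strip jar, 47 mm wide, 109 mm high, origin under its middle
- stain_bottle: bystander: small stain bottle with a white cap, 37 mm wide, 69 mm high, in front of the monitor, origin under its middle
- slide_box: bystander: closed dark red slide box, fixed, 94 x 100 x 38 mm, at the right, origin under its middle

How it is judged:
By the outcome, as a careful person would: the job done as asked, in the order asked, and still so for the second after the job is handed in, while the arm keeps its last pose, push and grip.
It also fails if it takes over 58 s, if anything falls off the work surface, if the arm or the gripper's body presses on something with over 40 N, if the wrist force passes 120 N, or if a joint passes its speed limit or range.

ROBOT

A 6-joint arm with a two-finger parallel gripper is mounted at the origin on a cart in front of the work surface, level with it; the furniture and walls round the work are solid. World frame = base frame: x ahead of the robot, y to its left, z up, the work surface at z = 0. Lengths are in m, angles in degrees, forces in N, time in s.
With the tool pointing down it reaches from about 0.35 to 0.925 m from the base axis. Payload 6.4 kg.
Tool frame: the origin (TCP) lies at the very end of the fingers, on their centre line; the grasp point (between the pads) lies 19 mm behind it; x points along the fingers, y is the direction in which the jaws open and shut, and the axes are right-handed (so a half turn about x gives the same grasp; the last joint's range is limited). The gripper opens to 85 mm and grips with 20 to 120 N. Pads are 22 mm wide; open, the fingers measure 114 mm over their backs; the gripper's body (76 mm by 85 mm) begins 54 mm behind the grasp point. The pads swing forward as they close: fully open they stand 13 mm farther back than shut.
Start: joints at [55.17, 14.043, 89.255, -0, 76.702, -9.975], TCP at [0.273, 0.59, 0.231] pointing down, gripper open.
Joint ranges: [-179.41, 179.41], [-58.25, 129.5], [7.25, 145.43], [-54.29, 234.29], [11.92, 165.04], [-157.13, 157.13]. Speed limits (degrees/s): [147.25, 147.25, 180, 180, 180, 180].

INTERFACE

Orientations are given as [roll, pitch, yaw] about the fixed x, y, z axes, in that order (R = Rz(yaw) Ry(pitch) Rx(roll)).
In Python, from plant import bot gives the robot as it stands.
- The arm moves only by the tool carry_out, never from a script. Its argument "steps" is one flat list of numbers, 7 for each row, row after row: the opening, from 0 (shut) to 1 (fully open), then the shift along the tool's x, y, z in m, then the turn, a rotation vector about the tool's x, y, z in rad. A call has 1 to 8 rows; each row shifts and turns the commanded pose from where the row before left it, along the tool's axes as they then stand; what a row does not reach is not made up. A row lasts 1/8 s, in which the tool goes at most 62.5 mm and 10.7 degrees, less where a joint would pass 70% of its speed; a pose out of reach is approached as far as the arm can. A call with a gripper value outside its range is refused whole. The fingers move at their own pace and stop on an object; the grip force is fixed at half the most. Time passes only in rows, so rows that do not move let the fingers close. It gives the time, the measured TCP pose, the force and the opening at its end, in the units of the state.
- bot.observe(): the state, without advancing time (a new reading comes with each control period).
- bot.get_image(name): name is "scene" or "top" or "wrist"; returns a dict with "img" (480x640x3 uint8, blue, green, red), "K" (3x3 intrinsics, pixels), "D" ([k1, k2, p1, p2, k3] as OpenCV has them; the pictures are not rectified), "position" and "attitude" of the camera in the world; the wrist camera has in their place "T_tool_cam" (4x4, takes a point from camera to tool coordinates, whose origin is the TCP and whose axes are the tool frame's). Camera axes: x right, y down, z forward; pixel columns grow to the right and rows downward; lengths in m; the calibration is good to about 2 mm. A picture is of the moment at which its call begins: read the wrist's pose just before it. There is no depth.
- bot.sign_off(): hands the job in, once; it reports no verdict.
The state is a dict: "t": time; "joint_positions": joint angles; "dq": joint speeds; "joint_torque": joint torques, N m; "tool_pos": TCP position; "tcp_rot": TCP orientation; "contact_force": force on the tool from outside, world axes, zero at the start; "wrist_torque": the same for the moment, N m; "width": opening from 0.0 (shut) to 1.0 (fully open).
Only numpy, scipy, OpenCV 4.12 (cv2) and the standard library are available. Lean on these libraries where they do the work, as an engineer would, in place of code of your own. Each camera call takes 0.05 s, during which the arm holds its last target. There are 200 camera calls.

## Working session

There is one attempt and no reset: what is moved stays moved. The work goes in short steps, Python scripts to look and compute and a tool call to move; the robot and the scene stay as the last step left them, time stands still between calls to the robot, and variables do not carry over. Pictures are saved under pics/ and viewed, about 8 in all and at most 12, crops included, and the job is handed in when it is done.

Besides the shell and the picture viewer there is one more tool, called after "Request:" by a JSON object that holds its "fn" and its "kwargs". carry_out: Moves the arm, as the interface text tells. Its arguments: {"type":"object","properties":{"steps":{"type":"array","items":{"type":"number"}}},"required":["steps"]}

```bash
mkdir -p pics; python3 - <<'E'
from plant import bot
import cv2, numpy as np
s=bot.observe(); print({k:s[k] for k in('t','tool_pos','tcp_rot','width')})
for n in('scene','top'):
    d=bot.get_image(n); cv2.imwrite(f'pics/{n}0.png',d['img']); print(n,d['K'],d['D'],d['position'],d['attitude'])
d=bot.get_image('wrist'); print(d['T_tool_cam'],d['K'],d['D']); cv2.imwrite('pics/w0.png',d['img'])
E
```

```text
{'t': 0.0, 'tool_pos': array([0.27285697, 0.58932528, 0.23014951]), 'tcp_rot': array([-100.43650638,   89.8872155 , -125.29470891]), 'width': 1.0027909324525217}
scene [[583.98084248   0.         322.15505929]
 [  0.         583.98084248 234.15577248]
 [  0.           0.           1.        ]] [-0.18312764  0.          0.          0.          0.        ] [-0.23693626 -0.8513148   1.04556796] [-128.87986463    0.55152573  -40.95847415]
top [[523.82249611   0.         317.67140814]
 [  0.         523.82249611 235.24086981]
 [  0.           0.           1.        ]] [-0.08753523  0.          0.          0.          0.        ] [0.34292546 0.05320621 1.41898966] [-172.40075027   -1.5598359   -90.21030326]
[[-1.08381493e-03 -3.19519858e-01  9.47578960e-01 -1.44022612e-01]
 [ 9.99999238e-01 -9.06699166e-04  8.38036463e-04 -4.31712709e-04]
 [ 5.91399761e-04  9.47579146e-01  3.19520597e-01 -8.11772119e-02]
 [ 0.00000000e+00  0.00000000e+00  0.00000000e+00  1.00000000e+00]] [[406.86438836   0.         317.76604079]
 [  0.         406.86438836 238.04359434]
 [  0.           0.           1.        ]] [-0.03008135  0.          0.          0.          0.        ]
```

View pics/top0.png

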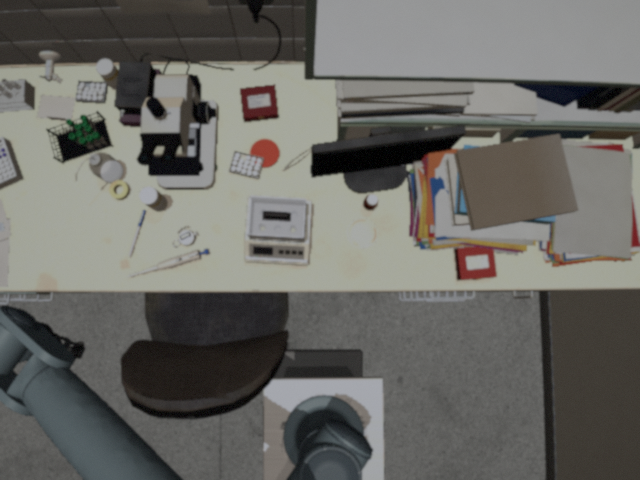

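View pics/scene0.png

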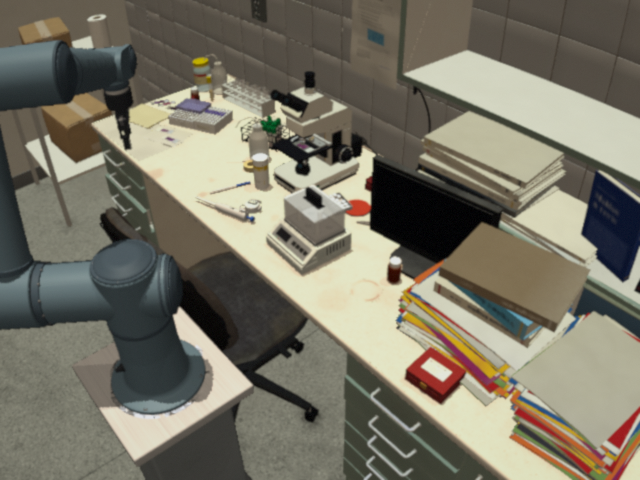

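Top view: heater about (278,231) with the hood and its pull at about (277,215). Free worktop lies right of it, about (370,240), with the stain bottle at (371,201) and slide box at (475,262). The scene view shows the hood at (315,213) and its pull at (315,197).

```bash
cat > h.py <<'E'
import numpy as np, cv2
from scipy.spatial.transform import Rotation as Ro
from plant import bot
def tool():
    s=bot.observe(); T=np.eye(4); T[:3,:3]=Ro.from_euler('xyz',s['tcp_rot'],degrees=True).as_matrix(); T[:3,3]=s['tool_pos']; return T
def cam(n):
    T=tool(); d=bot.get_image(n)
    if n=='wrist': T=T@np.array(d['T_tool_cam'])
    else:
        T=np.eye(4); T[:3,:3]=Ro.from_euler('xyz',d['attitude'],degrees=True).as_matrix(); T[:3,3]=d['position']
    d['T']=T; return d
def ray(d,px):
    p=cv2.undistortPoints(np.array(px,float).reshape(-1,1,2),d['K'],np.array(d['D'])).reshape(-1,2)
    return d['T'][:3,3],np.c_[p,np.ones(len(p))]@d['T'][:3,:3].T
def onz(d,px,z):
    o,r=ray(d,px); return o+r*((z-o[2])/r[:,2])[:,None]
def proj(d,P):
    C=np.linalg.inv(d['T']); return cv2.projectPoints(np.array(P,float).reshape(-1,1,3),cv2.Rodrigues(C[:3,:3])[0],C[:3,3],d['K'],np.array(d['D']))[0].reshape(-1,2)
E
python3 - <<'E'
from h import *
a=cam('top'); b=cam('scene')
print(onz(a,[[278,200],[246,197],[311,197],[312,262],[246,262]],0.06))
A=cv2.resize(a['img'][185:275,235:355],None,fx=5,fy=5,interpolation=cv2.INTER_CUBIC)
B=cv2.resize(b['img'][180:276,260:360],None,fx=5,fy=5,interpolation=cv2.INTER_CUBIC)
c=np.zeros((480+450+0,600,3),np.uint8)
cv2.imwrite('pics/c.png',np.hstack([cv2.resize(A,(430,322)),cv2.resize(B,(370,355))[:322]]))
# pull in scene: dark blob; top
for d,(x0,y0,x1,y1),z in((a,(262,198,296,226),.178),(b,(300,185,335,212),.178)):
    g=cv2.cvtColor(d['img'],cv2.COLOR_BGR2GRAY)[y0:y1,x0:x1]; m=(g<60).astype(np.uint8)
    n,l,st,ce=cv2.connectedComponentsWithStats(m)
    for i in range(1,n):
        if st[i,4]>10: print(st[i],ce[i]+[x0,y0],onz(d,ce[i]+[x0,y0],z))
s=a['img'].shape
E
```

```text
[[0.61798995 0.11991802 0.06      ]
 [0.62601082 0.20442245 0.06      ]
 [0.62618683 0.03280834 0.06      ]
 [0.45396406 0.03054554 0.06      ]
 [0.4540978  0.20190217 0.06      ]]
[  2  14  26   8 174] [276.39655172 215.56896552] [[0.55605125 0.11770304 0.178     ]]
[  5   3  18  20 188] [313.35638298 197.85106383] [[0.54255131 0.09389937 0.178     ]]
```

View pics/c.png

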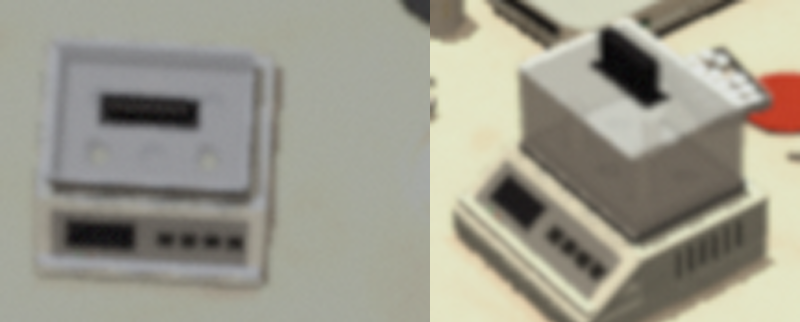

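The crops show the hood on the heater, squared to the world axes, with its pull at about (0.556, 0.118). Next I plan the approach to a view pose above the pull.

```bash
cat >> h.py <<'E'
def plan(R2,p2,n,R1=None,p1=None):
    "constant tool-frame rows from pose 1 (now) to pose 2"
    T=tool(); R1=T[:3,:3] if R1 is None else R1; p1=T[:3,3] if p1 is None else p1
    w=Ro.from_matrix(R1.T@R2).as_rotvec()/n
    S=sum(Ro.from_rotvec(w*k).as_matrix() for k in range(n))  # shift applied before turn in each row
    v=np.linalg.solve(S,R1.T@(np.array(p2)-p1))
    print(n,'rows shift',np.round(v,4),'|',round(np.linalg.norm(v),4),'turn',np.round(w,4),'deg',np.degrees(np.linalg.norm(w)).round(2))
def down(yaw):
    "tool x down, tool y along world x turned by yaw (deg)"
    c,s=np.cos(np.radians(yaw)),np.sin(np.radians(yaw)); x=[0,0,-1]; y=[c,s,0]
    return np.c_[x,y,np.cross(x,y)]
E
python3 - <<'E'
from h import *
T=tool(); print(T.round(3))
for yaw in(0,180,): 
    for n in (8,12,16): plan(down(yaw),[0.555,0.117,0.32],n)
E
```

```text
[[-0.001  0.42   0.907  0.273]
 [-0.001  0.907 -0.42   0.59 ]
 [-1.    -0.001 -0.     0.231]
 [ 0.     0.     0.     1.   ]]
8 rows shift [-0.0112 -0.0074  0.0722] | 0.0734 turn [1.421e-01 1.000e-04 1.000e-04] deg 8.14
12 rows shift [-0.0074 -0.0038  0.0483] | 0.049 turn [0.0947 0.     0.0001] deg 5.43
16 rows shift [-0.0056 -0.0024  0.0362] | 0.0367 turn [0.0711 0.     0.0001] deg 4.07
8 rows shift [-0.0111 -0.0812  0.0077] | 0.0824 turn [-2.506e-01 -1.000e-04  1.000e-04] deg 14.36
12 rows shift [-0.0074 -0.0544  0.0029] | 0.055 turn [-1.671e-01 -1.000e-04  0.000e+00] deg 9.57
16 rows shift [-0.0056 -0.0409  0.0013] | 0.0413 turn [-1.253e-01 -1.000e-04  0.000e+00] deg 7.18
```

Request:
{"fn": "carry_out", "kwargs": {"steps": [1,-0.0074,-0.0038,0.0483,0.0947,0,0,1,-0.0074,-0.0038,0.0483,0.0947,0,0,1,-0.0074,-0.0038,0.0483,0.0947,0,0,1,-0.0074,-0.0038,0.0483,0.0947,0,0,1,-0.0074,-0.0038,0.0483,0.0947,0,0,1,-0.0074,-0.0038,0.0483,0.0947,0,0]}}

```text
t: 1.0
tool_pos: [0.4842, 0.3931, 0.2758]
tcp_rot: [-55.5, 90.0, -113.0]
contact_force: [0.0, 0.3, -0.5]
width: 1.002
```

Request:
{"fn": "carry_out", "kwargs": {"steps": [1,-0.0074,-0.0038,0.0483,0.0947,0,0,1,-0.0074,-0.0038,0.0483,0.0947,0,0,1,-0.0074,-0.0038,0.0483,0.0947,0,0,1,-0.0074,-0.0038,0.0483,0.0947,0,0,1,-0.0074,-0.0038,0.0483,0.0947,0,0,1,-0.0074,-0.0038,0.0483,0.0947,0,0,1,0,0,0,0,0,0]}}

```text
t: 1.88
tool_pos: [0.5558, 0.1141, 0.3209]
tcp_rot: [77.1, 89.9, -13.1]
contact_force: [-0.4, 1.6, -0.7]
width: 0.999
```

```bash
python3 - <<'E'
from h import *
print(tool().round(3)); d=cam('wrist'); cv2.imwrite('pics/w1.png',d['img'])
print(proj(d,[[.556,.118,.166],[.556,.118,.178],[.55,.148,.178],[.55,.088,.178],[.564,.148,.178]]).round())
E
```

```text
[[ 0.001  1.    -0.004  0.556]
 [-0.    -0.004 -1.     0.114]
 [-1.     0.001  0.     0.321]
 [ 0.     0.     0.     1.   ]]
[[317. 209.]
 [317. 213.]
 [308. 172.]
 [309. 252.]
 [328. 172.]]
```

View pics/w1.png

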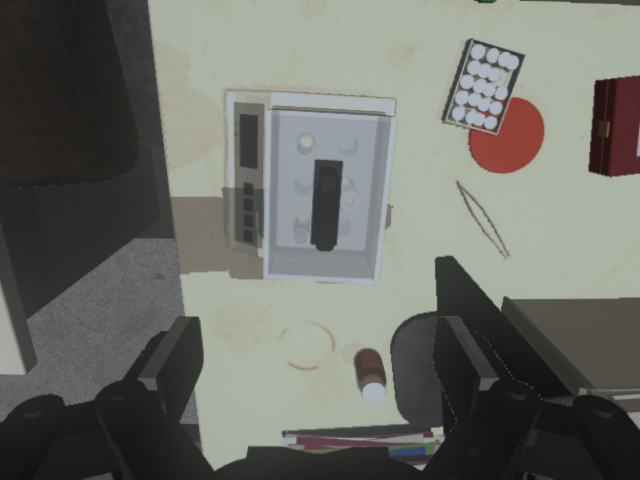

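Wrist view: hood spans about (265–395, 95–283), with the pull at (313–343, 160–250), turned a few degrees. A tube with a pale mouth or cap shows at (305,143), others at about (350,195) and (303,230). I'll zoom in.

```bash
python3 - <<'E'
from h import *
im=cv2.imread('pics/w1.png')[85:290,220:410]
im=cv2.convertScaleAbs(cv2.resize(im,None,fx=2.9,fy=2.9,interpolation=cv2.INTER_CUBIC),alpha=1.3)
for i in range(0,190,20): cv2.putText(im,str(220+i),(int(i*2.9),10),0,.35,(0,0,255)); cv2.line(im,(int(i*2.9),12),(int(i*2.9),18),(0,0,255))
for i in range(0,200,20): cv2.putText(im,str(85+i),(0,int(i*2.9)+4),0,.35,(0,0,255))
cv2.imwrite('pics/w1c.png',im)
g=cv2.cvtColor(cv2.imread('pics/w1.png'),cv2.COLOR_BGR2GRAY)
m=np.zeros_like(g); m[150:260,300:355]=g[150:260,300:355]<70
n,l,st,ce=cv2.connectedComponentsWithStats(m); i=1+st[1:,4].argmax(); print(st[i],ce[i])
c=cv2.findContours((l==i).astype(np.uint8),0,2)[0][0]; print(cv2.approxPolyDP(c,3,True).reshape(-1,2).tolist(),cv2.minAreaRect(c))
for r in range(165,255,10):
    print(r,g[r,306:350].tolist())
E
```

```text
[ 311  160   31   91 2245] [325.77951002 203.81959911]
[[317, 160], [311, 242], [318, 249], [329, 250], [336, 238], [341, 162]] ((325.774169921875, 205.33966064453125), (26.248743057250977, 89.72725677490234), 3.3664608001708984)
165 [157, 158, 157, 157, 157, 157, 158, 153, 109, 72, 64, 64, 63, 64, 63, 63, 64, 64, 63, 61, 62, 62, 63, 65, 64, 64, 64, 64, 65, 64, 64, 64, 64, 63, 63, 64, 87, 140, 156, 157, 157, 158, 158, 157]
175 [155, 154, 155, 157, 156, 157, 155, 133, 88, 65, 63, 63, 59, 55, 53, 54, 55, 55, 56, 56, 56, 55, 56, 55, 56, 56, 55, 55, 54, 54, 54, 55, 61, 63, 65, 81, 138, 155, 157, 157, 157, 157, 157, 157]
185 [151, 149, 148, 146, 146, 145, 141, 102, 70, 61, 62, 61, 55, 53, 53, 55, 56, 59, 60, 61, 58, 58, 58, 58, 59, 58, 60, 58, 58, 57, 55, 53, 56, 59, 71, 128, 155, 159, 156, 154, 152, 151, 150, 149]
195 [153, 154, 155, 155, 156, 153, 131, 86, 57, 53, 53, 52, 51, 53, 53, 53, 53, 54, 54, 54, 53, 53, 53, 53, 54, 53, 53, 54, 55, 52, 52, 53, 54, 62, 108, 148, 160, 161, 161, 160, 161, 161, 161, 160]
205 [155, 156, 156, 156, 156, 151, 104, 62, 52, 52, 53, 52, 52, 53, 53, 54, 54, 
[... 218 characters left out ...]
4, 55, 54, 55, 54, 53, 54, 54, 54, 55, 74, 136, 153, 155, 155, 155, 156, 156, 156, 155, 156, 156]
225 [135, 134, 134, 136, 138, 96, 59, 54, 54, 54, 54, 53, 53, 54, 54, 55, 56, 54, 54, 54, 56, 54, 55, 54, 55, 55, 54, 56, 54, 54, 55, 66, 115, 139, 145, 145, 145, 146, 146, 145, 145, 146, 145, 146]
235 [145, 147, 154, 151, 116, 74, 55, 55, 55, 56, 54, 55, 54, 56, 56, 56, 56, 55, 56, 56, 55, 56, 55, 56, 56, 55, 56, 56, 55, 54, 66, 108, 140, 148, 149, 149, 148, 149, 150, 151, 153, 154, 154, 155]
245 [154, 156, 155, 155, 153, 142, 138, 138, 135, 103, 68, 57, 56, 57, 56, 56, 57, 57, 57, 56, 57, 57, 57, 57, 58, 57, 56, 65, 90, 101, 122, 147, 155, 154, 156, 155, 155, 156, 156, 156, 156, 158, 155, 156]
```

View pics/w1c.png

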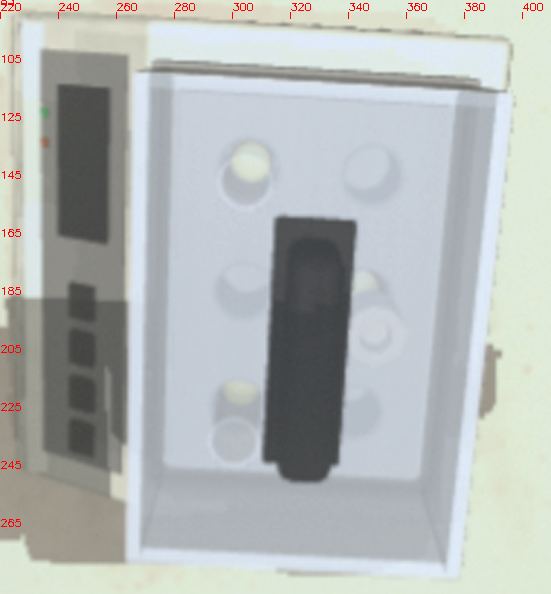

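The zoom shows the pull's top running from about (329,167) to (324,250), with a wider foot below it. Tube tops show near (303,150), (348,200) and (300,237); I'll tell them apart once the hood is off.

```bash
python3 - <<'E'
from h import *
d=cam('wrist')
def yaw(a,b): v=a-b; return np.degrees(np.arctan2(v[1],v[0])).round(2)
P=onz(d,[[328.5,167],[323.5,249]],.176); print('pull',P,P.mean(0),'dir',yaw(P[0],P[1])-90)
P=onz(d,[[318,160],[342,162],[311.5,243],[337,244]],.146); print('foot',P,P.mean(0),yaw(P[0],P[2])-90,yaw(P[1],P[3])-90)
P=onz(d,[[265,279],[377,284]],.064); print('rim',P,yaw(P[1],P[0]))
P=onz(d,[[269,109],[394,116]],.064); print('rim far',P,yaw(P[1],P[0]))
E
```

```text
pull [[0.56408271 0.1530477  0.176     ]
 [0.56068581 0.09136021 0.176     ]] [0.56238426 0.12220396 0.176     ] dir -3.1500000000000057
foot [[0.55671713 0.15393392 0.146     ]
 [0.57537778 0.15235165 0.146     ]
 [0.5511927  0.08570614 0.146     ]
 [0.57234165 0.08477123 0.146     ]] [0.56390731 0.11919073 0.146     ] -4.6299999999999955 -2.569999999999993
rim [[0.49961632 0.01621965 0.064     ]
 [0.62031893 0.00997719 0.064     ]] -2.96
rim far [[0.51083335 0.1907182  0.064     ]
 [0.6288726  0.18417875 0.064     ]] -3.17
```

```bash
python3 - <<'E'
from h import *
plan(down(-3.1),[.563,.1195,.152],8)
d=cam('top')
print('bottle base/cap',onz(d,[[371,207]],0),onz(d,[[371,201]],.069)); print('slidebox L, front edge, monitor',onz(d,[[457,250],[457,277]],.03),onz(d,[[380,290]],0),onz(d,[[312,174],[350,172],[460,130]],.1), onz(d,[[412,240]],.02))
E
```

```text
8 rows shift [ 0.021   0.001  -0.0004] | 0.021 turn [ 0.0068 -0.0001  0.    ] deg 0.39
bottle base/cap [[ 0.61093226 -0.13391507  0.        ]] [[ 0.61397352 -0.12510938  0.069     ]]
slidebox L, front edge, monitor [[ 0.48790664 -0.36187784  0.03      ]
 [ 0.41501203 -0.35919948  0.03      ]] [[ 0.38239653 -0.15461356  0.        ]] [[ 0.67847411  0.03071693  0.1       ]
 [ 0.68417265 -0.06777783  0.1       ]
 [ 0.80118615 -0.36306435  0.1       ]] [[ 0.51646279 -0.24156483  0.02      ]]
```

Request:
{"fn": "carry_out", "kwargs": {"steps": [1,0.021,0.001,-0.0004,0.0068,0,0,1,0.021,0.001,-0.0004,0.0068,0,0,1,0.021,0.001,-0.0004,0.0068,0,0,1,0.021,0.001,-0.0004,0.0068,0,0,1,0.021,0.001,-0.0004,0.0068,0,0,1,0.021,0.001,-0.0004,0.0068,0,0,1,0.021,0.001,-0.0004,0.0068,0,0,1,0.021,0.001,-0.0004,0.0068,0,0]}}

```text
t: 3.02
tool_pos: [0.5629, 0.1213, 0.151]
tcp_rot: [-98.9, 90.0, 168.1]
contact_force: [0.3, -0.2, -0.1]
width: 1.0
```

Request:
{"fn": "carry_out", "kwargs": {"steps": [1,0,0,0,0,0,0,0,0,0,0,0,0,0,0,0,0,0,0,0,0,0,0,0,0,0,0,0,0,0,0,0,0,0,0,0,0,0,0,0,0,0,0,0,0,0,0,0,0]}}

```text
t: 3.9
tool_pos: [0.5635, 0.1197, 0.1524]
tcp_rot: [102.5, 90.0, 9.4]
contact_force: [-0.4, 0.9, 1.9]
width: 0.153
```

Request:
{"fn": "carry_out", "kwargs": {"steps": [0,-0.004,0,0,0,0,0,0,-0.008,0,0,0,0,0,0,-0.014,0,0,0,0,0,0,-0.016,0,0,0,0,0,0,-0.016,0,0,0,0,0,0,-0.016,0,0,0,0,0,0,-0.014,0,0,0,0,0,0,-0.007,0,0,0,0,0]}}

```text
t: 4.9
tool_pos: [0.5637, 0.1197, 0.2485]
tcp_rot: [94.3, 89.9, 1.2]
contact_force: [-0.1, 0.3, -1.1]
width: 0.148
```

```bash
python3 - <<'E'
from h import *
s=bot.observe();print(s['tool_pos'],s['contact_force'],s['width'],s['wrist_torque'],s['joint_positions'])
plan(down(0),[.485,-.105,.25],16)
d=cam('scene'); cv2.imwrite('pics/s1.png',cv2.resize(d['img'][130:310,240:440],None,fx=2.5,fy=2.5))
E
```

```text
[0.56373685 0.11972522 0.24847171] [-0.12472456  0.25125482 -1.12522904] 0.14834135503568166 [ 0.0013378  -0.00646812  0.03643666] [7.22877798e-01 3.35638920e+00 9.93732616e+01 7.95625074e-04
 7.71818569e+01 3.80597404e+00]
16 rows shift [-0.0001 -0.0045  0.0142] | 0.0149 turn [-0.0034 -0.     -0.0001] deg 0.19
```

View pics/s1.png

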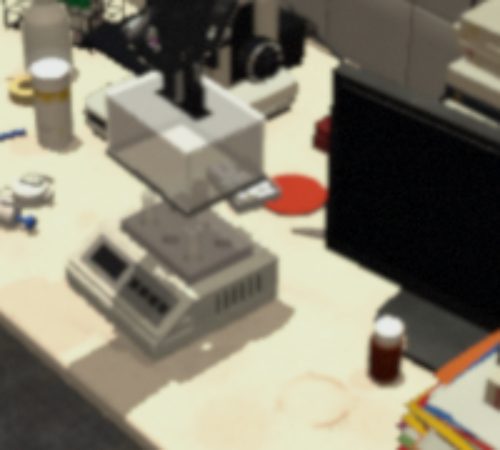

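The hood is in the gripper, lifted level, about 29 mm above the tallest tube. I'll carry it over the free worktop.

Request:
{"fn": "carry_out", "kwargs": {"steps": [0,0,-0.002,0.006,-0.0034,0,0,0,0,-0.004,0.012,-0.0034,0,0,0,0,-0.0045,0.0142,-0.0034,0,0,0,0,-0.0045,0.0142,-0.0034,0,0,0,0,-0.0045,0.0142,-0.0034,0,0,0,0,-0.0045,0.0142,-0.0034,0,0,0,0,-0.0045,0.0142,-0.0034,0,0,0,0,-0.0045,0.0142,-0.0034,0,0]}}

```text
t: 5.95
tool_pos: [0.5258, 0.017, 0.2471]
tcp_rot: [75.9, 90.0, -15.6]
contact_force: [-0.2, 1.1, -2.0]
width: 0.152
```

Request:
{"fn": "carry_out", "kwargs": {"steps": [0,0,-0.0045,0.0142,-0.0034,0,0,0,0,-0.0045,0.0142,-0.0034,0,0,0,0,-0.0045,0.0142,-0.0034,0,0,0,0,-0.0045,0.0142,-0.0034,0,0,0,0,-0.0055,0.0152,-0.0034,0,0,0,0,-0.0055,0.0152,-0.0034,0,0,0,0,-0.0055,0.0152,-0.0034,0,0,0,0,-0.005,0.0142,-0.0034,0,0]}}

```text
t: 6.95
tool_pos: [0.4846, -0.0991, 0.2472]
tcp_rot: [50.1, 90.0, -39.9]
contact_force: [0.6, 0.0, -2.6]
width: 0.15
```

Request:
{"fn": "carry_out", "kwargs": {"steps": [0,0.01,0,0.008,0,0,0,0,0.02,0,0,0,0,0,0,0.022,0,0,0,0,0,0,0.022,0,0,0,0,0,0,0.022,0,0,0,0,0,0,0.022,0,0,0,0,0,0,0.018,0,0,0,0,0,0,0.008,0,0,0,0,0]}}

```text
t: 7.95
tool_pos: [0.4843, -0.1058, 0.1016]
tcp_rot: [-116.5, 89.9, 153.5]
contact_force: [0.1, 0.6, -2.4]
width: 0.149
```

```bash
python3 - <<'E'
from h import *
s=bot.observe();print(s['tool_pos'],s['contact_force'],s['width'],s['wrist_torque']); print(tool()[:3,:3].round(4))
E
```

```text
[ 0.48431647 -0.10577586  0.10157963] [ 0.10422803  0.61222253 -2.43141812] 0.14867011337975813 [-0.04850629 -0.02247272  0.06374049]
[[-2.e-03  1.e+00  7.e-04]
 [ 1.e-03  7.e-04 -1.e+00]
 [-1.e+00 -2.e-03 -1.e-03]]
```

Request:
{"fn": "carry_out", "kwargs": {"steps": [0,0.004,0,0,0,0,0,0,0.004,0,0,0,0,0,0,0.002,0,0,0,0,0,0,0.0015,0,0,0,0,0,0,0.001,0,0,0,0,0,0,0,0,0,0,0,0]}}

```text
t: 8.7
tool_pos: [0.485, -0.1061, 0.0906]
tcp_rot: [64.0, 90.0, -25.9]
contact_force: [0.6, 0.7, -3.0]
width: 0.15
```

Request:
{"fn": "carry_out", "kwargs": {"steps": [0,0.001,0,0,0,0,0,0,0.001,0,0,0,0,0,0,0,0,0,0,0,0]}}

```text
t: 9.07
tool_pos: [0.4851, -0.1061, 0.0887]
tcp_rot: [47.7, 90.0, -42.3]
contact_force: [-0.2, 0.7, -1.0]
width: 0.147
```

Request:
{"fn": "carry_out", "kwargs": {"steps": [0,0.001,0,0,0,0,0,0,0,0,0,0,0,0]}}

```text
t: 9.32
tool_pos: [0.4852, -0.1062, 0.0884]
tcp_rot: [-7.7, 90.0, -97.7]
contact_force: [-3.3, 1.4, 5.5]
width: 0.153
```

The rim is on the worktop (force up, z as predicted). Release and retreat straight up.

Request:
{"fn": "carry_out", "kwargs": {"steps": [1,0,0,0,0,0,0,1,0,0,0,0,0,0,1,0,0,0,0,0,0,1,0,0,0,0,0,0,1,-0.01,0,0,0,0,0,1,-0.03,0,0,0,0,0,1,-0.05,0,0,0,0,0,1,-0.05,0,0,0,0,0]}}

```text
t: 10.32
tool_pos: [0.4848, -0.106, 0.2296]
tcp_rot: [66.7, 90.0, -23.3]
contact_force: [1.1, -0.6, -0.4]
width: 1.001
```

```bash
python3 - <<'E'
from h import *
s=bot.observe();print(s['tool_pos'],s['width'],s['joint_positions'])
plan(down(0),[.541,.09,.29],8)
d=cam('wrist'); cv2.imwrite('pics/w2.png',d['img'])
E
```

```text
[ 0.48478601 -0.10597641  0.22963993] 1.0007724103634743 [-2.54467067e+01 -6.97364326e+00  1.11457224e+02  8.21391578e-04
  7.54955982e+01 -2.54803479e+01]
8 rows shift [-0.0075  0.007  -0.0245] | 0.0266 turn [ 0.0001  0.     -0.    ] deg 0.0
```

Request:
{"fn": "carry_out", "kwargs": {"steps": [1,-0.008,0.006,-0.022,0,0,0,1,-0.008,0.006,-0.022,0,0,0,1,-0.008,0.006,-0.022,0,0,0,1,-0.008,0.006,-0.022,0,0,0,1,-0.008,0.006,-0.022,0,0,0,1,-0.008,0.006,-0.022,0,0,0,1,-0.008,0.006,-0.022,0,0,0,1,-0.008,0.006,-0.022,0,0,0]}}

```text
t: 11.38
tool_pos: [0.533, 0.0707, 0.2924]
tcp_rot: [83.0, 90.0, -7.0]
contact_force: [-0.2, -0.7, -0.2]
width: 1.002
```

```bash
python3 - <<'E'
from h import *
print(tool().round(3)); d=cam('wrist'); cv2.imwrite('pics/w3.png',d['img'])
H=np.array([.541,.12,0]); 
for a in((2,40),(42,0),(2,-40)): print(a,proj(d,[H+[a[0]/1e3,a[1]/1e3,z] for z in(.076,.114,.131)]).round().tolist())
E
```

```text
[[ 0.001  1.     0.001  0.533]
 [-0.     0.001 -1.     0.071]
 [-1.     0.001  0.     0.292]
 [ 0.     0.     0.     1.   ]]
(2, 40) [[328.0, 92.0], [330.0, 91.0], [330.0, 90.0]]
(42, 0) [[374.0, 141.0], [381.0, 145.0], [384.0, 147.0]]
(2, -40) [[328.0, 186.0], [329.0, 196.0], [329.0, 200.0]]
```

View pics/w3.png

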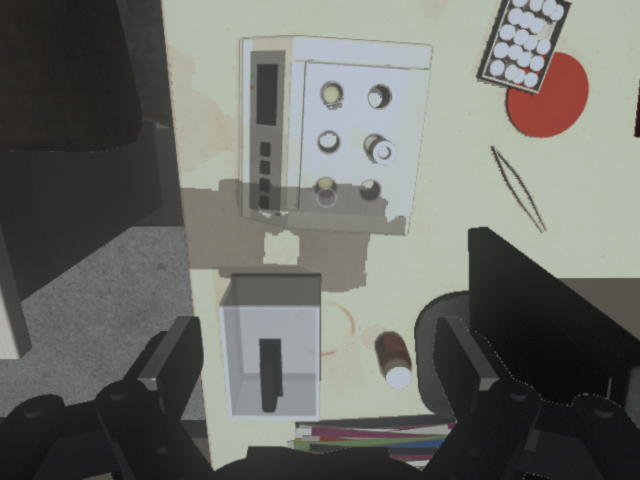

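Hood stands upright on the worktop at (270,345). The (+42,0) bore at (382,152) holds an opaque-ringed tube, seemingly the cap; the tubes at (332,93) and (325,190) look open with liquid. I'll zoom to confirm.

```bash
python3 - <<'E'
from h import *
im=cv2.imread('pics/w3.png')[70:215,295:425]
im=cv2.resize(im,None,fx=4,fy=4,interpolation=cv2.INTER_CUBIC)
for i in range(0,130,20): cv2.putText(im,str(295+i),(i*4,10),0,.4,(0,0,255))
for i in range(0,140,20): cv2.putText(im,str(70+i),(0,i*4+4),0,.4,(0,0,255))
cv2.imwrite('pics/w3c.png',im)
E
```

```text
(no output)
```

View pics/w3c.png

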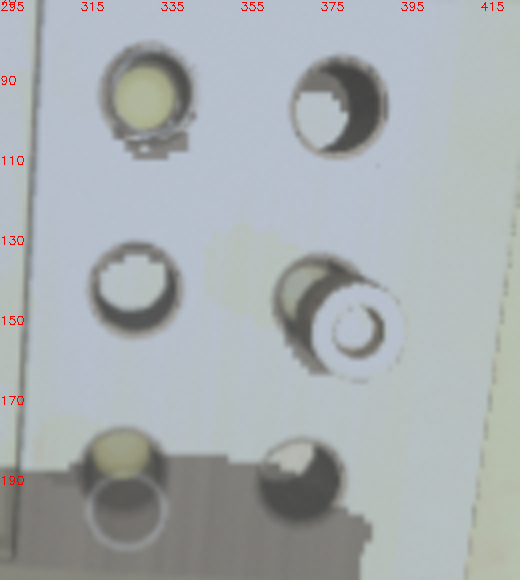

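The white opaque cap is at about (385,153), well above the block; the other two are open. I'll compute positions.

```bash
python3 - <<'E'
from h import *
d=cam('wrist')
print('cap',onz(d,[[384.8,152.8]],.131))
B=onz(d,[[379.8,96.5],[329,142],[370,190],[331.8,94],[325.8,187]],.076); print(B)
print('block',(B[0]+B[2])/2,(B[1]), np.degrees(np.arctan2(*(B[0]-B[2])[1::-1]))-90)
P=onz(d,[[384.8,152.8]],.131)[0]
plan(down(-3),[P[0],P[1],.20],8); plan(down(-3),[P[0],P[1],.100],8)
E
```

```text
cap [[0.58512095 0.11824274 0.131     ]]
[[0.58766148 0.15881724 0.076     ]
 [0.54517025 0.12102313 0.076     ]
 [0.58265806 0.07864424 0.076     ]
 [0.54712265 0.16066163 0.076     ]
 [0.54270092 0.08132168 0.076     ]]
block [0.58515977 0.11873074 0.076     ] [0.54517025 0.12102313 0.076     ] -3.5710698014941755
8 rows shift [ 0.0117  0.0063 -0.006 ] | 0.0145 turn [ 0.0069 -0.     -0.0003] deg 0.4
8 rows shift [ 0.0242  0.0063 -0.006 ] | 0.0257 turn [ 0.0069 -0.     -0.0003] deg 0.4
```

Request:
{"fn": "carry_out", "kwargs": {"steps": [0.6,0.0117,0.0063,-0.006,0.0069,0,0,0.6,0.0117,0.0063,-0.006,0.0069,0,0,0.6,0.0117,0.0063,-0.006,0.0069,0,0,0.6,0.0117,0.0063,-0.006,0.0069,0,0,0.6,0.0117,0.0063,-0.006,0.0069,0,0,0.6,0.0117,0.0063,-0.006,0.0069,0,0,0.6,0.0117,0.0063,-0.006,0.0069,0,0,0.6,0.0117,0.0063,-0.006,0.0069,0,0]}}

```text
t: 12.48
tool_pos: [0.5848, 0.1171, 0.1972]
tcp_rot: [114.7, 90.0, 21.6]
contact_force: [0.3, 0.2, -0.5]
width: 0.599
```

```bash
python3 - <<'E'
from h import *
P=[]
import time
print(tool().round(4)); d=cam('wrist'); im=d['img']
q=proj(d,[[.585,.1185,.131],[.545,.16,.114],[.545,.081,.114]]); print(q.round(1))
x,y=q[0].astype(int); c=im[max(0,y-60):y+60,x-80:x+80]; cv2.imwrite('pics/w4.png',cv2.resize(c,None,fx=4,fy=4))
print(x-80,max(0,y-60)); plan(down(-3),[.585,.1185,.1],8)
E
```

```text
[[ 0.      0.9985 -0.055   0.5848]
 [ 0.     -0.055  -0.9985  0.1171]
 [-1.      0.     -0.      0.1972]
 [ 0.      0.      0.      1.    ]]
[[316.4 254.2]
 [241.2 178.2]
 [255.8 304. ]]
236 194
8 rows shift [ 0.0119  0.0001 -0.0001] | 0.0119 turn [-0.0003 -0.      0.0003] deg 0.02
```

View pics/w4.png

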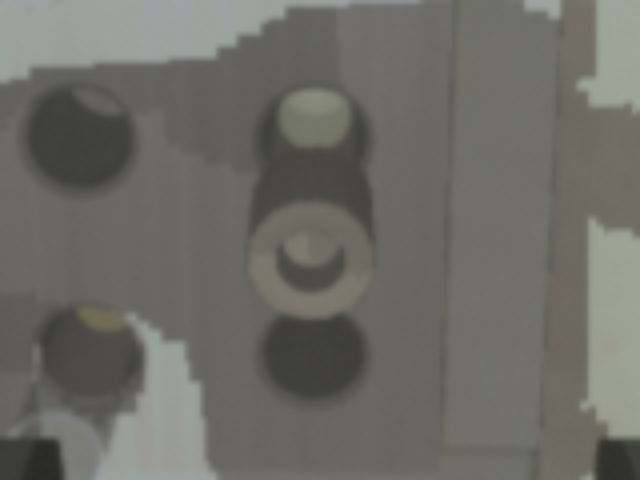

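Cap is centred between the fingers, about (314,259), within about 1 mm along the pinch. Descend and close.

Request:
{"fn": "carry_out", "kwargs": {"steps": [0.6,0.0121,-0.0001,0,0,0,0,0.6,0.0121,-0.0001,0,0,0,0,0.6,0.0121,-0.0001,0,0,0,0,0.6,0.0121,-0.0001,0,0,0,0,0.6,0.0121,-0.0001,0,0,0,0,0.6,0.0121,0,0,0,0,0,0.6,0.0121,0,0,0,0,0,0.6,0.0121,0,0,0,0,0]}}

```text
t: 13.52
tool_pos: [0.5839, 0.1168, 0.1004]
tcp_rot: [52.1, 90.0, -41.1]
contact_force: [0.1, 0.5, -0.9]
width: 0.596
```

Request:
{"fn": "carry_out", "kwargs": {"steps": [0.6,0,0,0,0,0,0,0,0,0,0,0,0,0,0,0,0,0,0,0,0,0,0,0,0,0,0,0,0,0,0,0,0,0,0,0,0,0,0,0,0,0]}}

```text
t: 14.28
tool_pos: [0.5842, 0.1168, 0.1019]
tcp_rot: [95.9, 90.0, 2.7]
contact_force: [-2.9, -0.4, 4.8]
width: 0.193
```

Request:
{"fn": "carry_out", "kwargs": {"steps": [0,-0.002,-0.0004,0,0,0,0,0,-0.006,0,0,0,0,0,0,-0.008,0,0,0,0,0,0,-0.01,0,0,0,0,0,0,-0.012,0,0,0,0,0,0,-0.012,0,0,0,0,0,0,-0.012,0,0,0,0,0,0,-0.012,0,0,0,0,0]}}

```text
t: 15.28
tool_pos: [0.5835, 0.1168, 0.1761]
tcp_rot: [88.3, 90.0, -4.8]
contact_force: [-0.0, 0.9, -1.0]
width: 0.187
```

Request:
{"fn": "carry_out", "kwargs": {"steps": [0,-0.015,0,0,0,0,0,0,-0.02,0,0,0,0,0,0,-0.025,0,0,0,0,0,0,-0.025,0,0,0,0,0,0,-0.025,0,0,0,0,0,0,-0.025,0,0,0,0,0,0,-0.02,0,0,0,0,0,0,-0.012,0,0,0,0,0]}}

```text
t: 16.27
tool_pos: [0.5837, 0.1168, 0.344]
tcp_rot: [94.1, 89.9, 0.9]
contact_force: [0.4, -0.1, 0.1]
width: 0.192
```

```bash
python3 - <<'E'
from h import *
s=bot.observe();print(s['tool_pos'],s['contact_force'],s['width'],s['joint_positions'].round(1))
d=cam('scene'); cv2.imwrite('pics/s2.png',cv2.resize(d['img'][90:300,240:460],None,fx=2.7,fy=2.7,interpolation=cv2.INTER_CUBIC))
R=tool()[:3,:3]
for sg in(1,-1):
    R2=R@Ro.from_rotvec([0,0,sg*np.radians(60)]).as_matrix(); print(sg,R2[:,0])
    # rotate about grasp point, end with grasp at x .52,z .38
E
```

```text
[0.5837184  0.11679565 0.34399381] [ 0.43109529 -0.06817003  0.0591445 ] 0.19221963124988756 [ 0.4  2.6 90.2  0.  87.   3.5]
1 [ 0.86650125 -0.04725245 -0.49693338]
-1 [-0.86295614  0.04729683 -0.50306034]
```

View pics/s2.png

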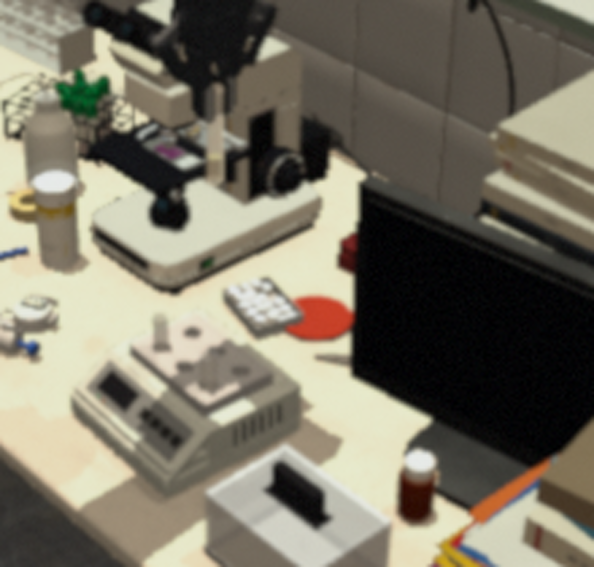

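Tube is clear of the bore and upright in the gripper; both controls stand in the heater, and the hood stands on the bench. Next comes a slow tilt, tool pointing forward and down, while rising.

```bash
python3 - <<'E'
from h import *
T=tool(); yw=np.degrees(np.arctan2(T[1,1],T[0,1])); R2=down(yw)@Ro.from_rotvec([0,0,np.radians(60)]).as_matrix()
plan(R2,[.60,.117,.46],32)
E
```

```text
32 rows shift [-0.003   0.0023 -0.    ] | 0.0038 turn [-0.     -0.      0.0326] deg 1.87
```

Request:
{"fn": "carry_out", "kwargs": {"steps": [0,-0.001,0.001,0,0,0,0.01,0,-0.002,0.0015,0,0,0,0.0226,0,-0.003,0.0023,0,0,0,0.0326,0,-0.003,0.0023,0,0,0,0.0326,0,-0.003,0.0023,0,0,0,0.0326,0,-0.003,0.0023,0,0,0,0.0326,0,-0.003,0.0023,0,0,0,0.0326,0,-0.003,0.0023,0,0,0,0.0326]}}

```text
t: 17.32
tool_pos: [0.5977, 0.116, 0.3649]
tcp_rot: [90.0, 76.8, -3.1]
contact_force: [0.7, 0.4, 0.4]
width: 0.19
```

Request:
{"fn": "carry_out", "kwargs": {"steps": [0,-0.003,0.0023,0,0,0,0.0326,0,-0.003,0.0023,0,0,0,0.0326,0,-0.003,0.0023,0,0,0,0.0326,0,-0.003,0.0023,0,0,0,0.0326,0,-0.003,0.0023,0,0,0,0.0326,0,-0.003,0.0023,0,0,0,0.0326,0,-0.003,0.0023,0,0,0,0.0326,0,-0.003,0.0023,0,0,0,0.0326]}}

```text
t: 18.32
tool_pos: [0.6069, 0.1155, 0.3936]
tcp_rot: [90.0, 61.9, -3.1]
contact_force: [-0.2, -0.7, -1.3]
width: 0.191
```

```bash
python3 - <<'E'
from h import *
s=bot.observe();print(s['joint_positions'].round(1),s['width']); print(tool().round(3))
E
```

```text
[  1.1 -10.9 101.1  -2.3  61.8   4.8] 0.1914989997189119
[[ 0.471  0.88  -0.055  0.607]
 [-0.026 -0.048 -0.999  0.116]
 [-0.882  0.472  0.     0.394]
 [ 0.     0.     0.     1.   ]]
```

Request:
{"fn": "carry_out", "kwargs": {"steps": [0,-0.003,0.0023,0,0,0,0.0326,0,-0.003,0.0023,0,0,0,0.0326,0,-0.003,0.0023,0,0,0,0.0326,0,-0.003,0.0023,0,0,0,0.0326,0,-0.003,0.0023,0,0,0,0.0326,0,-0.003,0.0023,0,0,0,0.0326,0,-0.003,0.0023,0,0,0,0.0326,0,-0.003,0.0023,0,0,0,0.0326]}}

```text
t: 19.32
tool_pos: [0.6083, 0.1154, 0.4237]
tcp_rot: [90.0, 46.9, -3.1]
contact_force: [-0.5, -0.2, -0.1]
width: 0.189
```

Request:
{"fn": "carry_out", "kwargs": {"steps": [0,-0.003,0.0023,0,0,0,0.0326,0,-0.003,0.0023,0,0,0,0.0326,0,-0.003,0.0023,0,0,0,0.0326,0,-0.003,0.0023,0,0,0,0.0326,0,-0.003,0.0023,0,0,0,0.0326,0,-0.003,0.0023,0,0,0,0.0326,0,-0.003,0.0023,0,0,0,0.0326,0,-0.002,0.0015,0,0,0,0.0226]}}

```text
t: 20.32
tool_pos: [0.6023, 0.1158, 0.4519]
tcp_rot: [90.0, 32.6, -3.1]
contact_force: [0.1, -0.0, -0.4]
width: 0.191
```

Request:
{"fn": "carry_out", "kwargs": {"steps": [0,-0.001,0.0008,0,0,0,0.012,0,0,0,0,0,0,0,0,0,0,0,0,0,0,0,0,0,0,0,0,0]}}

```text
t: 20.82
tool_pos: [0.6022, 0.1158, 0.453]
tcp_rot: [90.0, 32.0, -3.1]
contact_force: [0.2, -1.0, -0.5]
width: 0.194
```

```bash
python3 - <<'E'
from h import *
s=bot.observe();print(s['joint_positions'].round(1),s['width'],abs(np.array(s['dq'])).max()); T=tool(); print(T.round(3),'tilt',np.degrees(np.arccos(-T[2,0])))
b=cam('scene');w=cam('wrist')
A=cv2.resize(b['img'][60:300,230:430],(500,600)); B=cv2.resize(w['img'][240:480,220:420],None,fx=1.5,fy=1.5)
o=np.zeros((600,800,3),np.uint8); o[:,:500]=A; o[:360,500:]=B[:360]; cv2.imwrite('pics/f.png',o)
E
```

```text
[  2.2 -25.  115.   -8.5  32.4  10. ] 0.19377202773057417 0.05502053403935802
[[ 0.847  0.529 -0.055  0.602]
 [-0.046 -0.029 -0.999  0.116]
 [-0.53   0.848  0.     0.453]
 [ 0.     0.     0.     1.   ]] tilt 58.015834328222375
```

View pics/f.png

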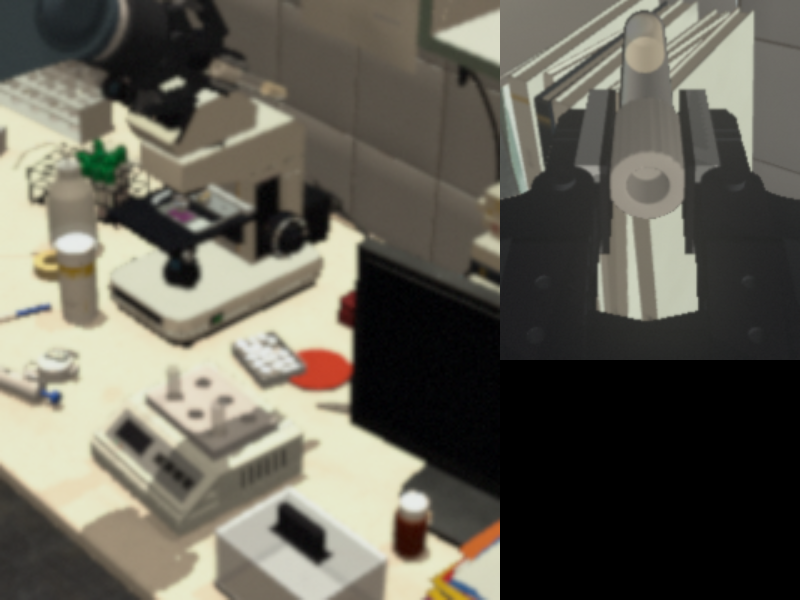

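Controls and hood still stand. The tube is held square, its cap end at wrist pixel (319,364) and its lower end near (317,257). Tilt is 58°, so I'll trim about 2° more, then compare with the expected projection.

Request:
{"fn": "carry_out", "kwargs": {"steps": [0,0,0,0,0,0,0.01,0,0,0,0,0,0,0.015,0,0,0,0,0,0,0.009,0,0,0,0,0,0,0,0,0,0,0,0,0,0,0,0,0,0,0,0,0,0,0,0,0,0,0,0]}}

```text
t: 21.8
tool_pos: [0.6021, 0.1158, 0.4531]
tcp_rot: [90.0, 30.0, -3.1]
contact_force: [-0.5, 0.6, -0.3]
width: 0.19
```

```bash
python3 - <<'E'
from h import *
T=tool(); d=cam('wrist'); print('tilt',np.degrees(np.arccos(-T[2,0])),T[:3,3])
pts=[(T@[x,0,0,1])[:3] for x in(-.031,.062,.07)]; print(np.array(pts).round(3)); print(proj(d,pts).round(1))
s=bot.observe(); print(s['t'],s['width'],s['contact_force'])
E
```

```text
tilt 59.974445179231154 [0.60211053 0.11575005 0.45306873]
[[0.575 0.117 0.469]
 [0.656 0.113 0.422]
 [0.663 0.112 0.418]]
[[312.8 365.7]
 [314.7 259.8]
 [314.8 254.6]]
21.85 0.19010663811855363 [ 0.22078388 -0.63362078 -0.87785155]
```

```bash
python3 -c "
from plant import bot
bot.sign_off(); s=bot.observe(); print(s['t'],s['width'],s['tcp_rot'])"
```

```text
the job is handed in; nothing more can be done
the job is handed in; nothing more can be done
```

The job is done and handed in at about 22 s of the 58 s allowed; sign-off gives no verdict.

- **Hood:** I lifted it about 96 mm straight up off the heater and set it upright on the free worktop at about (0.485, -0.106). I lowered it until the wrist force showed contact before releasing it.
- **Tube:** I drew the capped tube, in the (+42, 0) bore, straight up until its lower end was about 0.27 m above the worktop. I then tipped it slowly to 60°, cap end higher.
- **Last checks:**
    - The tool tilt read 59.97°, and the arm held still with the tube still gripped (opening 0.19).
    - The tube's lowest part is at about z = 0.41 m, against the 0.15 m required.
    - The last wrist picture, taken at 58°, shows the tube along the tool axis to within about 1°. The cap sat about 6 pixels (2 mm) to one side of where I expected it, which is near the calibration error.
    - The last scene picture, taken just before the final 2° trim, shows both control tubes standing in their bores and the hood upright. Nothing else appeared to have moved.
- **Forces:** All force readings I saw were under 7 N.

No check failed.

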